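# Reset the tripped breaker and restart the dust extractor

## Task

The joinery bench has lost its dust extraction: in the black power block, one of the three breakers sunk in the round wells has tripped, so its cap stands higher in its well than the other two. Reach a fingertip into that well and press the tripped cap fully home so that it stays in, then press the extractor's start button, the one sunk inside the round guard collar on the sloping grey console, fully in and let it spring back. Leave the other two breakers, the mushroom stop button and the things lying about the bench alone, and pick nothing up.

Things in the scene. Friction and masses are not known exactly. Their poses are not given: they have to be found in the camera images.
- power_block: the bench power block, a black rubber box screwed to the bench (all sizes here are in mm), 136 (x) by 256 (y) by 72 tall, with three socket flaps on its -x flank; origin at the centre of its underside. Three square grey breaker modules stand in a row along its y axis, flush with its deck, 68 between centres; each has one round well, 46 diameter and 38 deep, axis upright, with a breaker cap in it
- well_a: a breaker module (66 x 66 x 58 tall) with its well and cap; origin at the centre of its underside, 14 above the bench, on the well's axis; the well's rim is the module's top, 72 above the bench. The modules' order in the row varies
- breaker_a_cap (a point): centre of the top of that well's black breaker cap, a disc of 20 diameter; 16 below the rim when popped out (tripped), 28 below when home
- breaker_a (a joint): travel of that cap in m: 0 = popped out (tripped), 0.012 = home. It moves stiffly, at about 4 N all the way down to a hard end stop, has no spring and stays where it is pushed to. It cannot be pulled out from above
- well_b: a breaker module (66 x 66 x 58 tall) with its well and cap; origin at the centre of its underside, 14 above the bench, on the well's axis; the well's rim is the module's top, 72 above the bench. The modules' order in the row varies
- breaker_b_cap (a point): centre of the top of that well's black breaker cap, a disc of 20 diameter; 16 below the rim when popped out (tripped), 28 below when home
- breaker_b (a joint): travel of that cap in m: 0 = popped out (tripped), 0.012 = home. It moves stiffly, at about 4 N all the way down to a hard end stop, has no spring and stays where it is pushed to. It cannot be pulled out from above
- well_c: a breaker module (66 x 66 x 58 tall) with its well and cap; origin at the centre of its underside, 14 above the bench, on the well's axis; the well's rim is the module's top, 72 above the bench. The modules' order in the row varies
- breaker_c_cap (a point): centre of the top of that well's black breaker cap, a disc of 20 diameter; 16 below the rim when popped out (tripped), 28 below when home
- breaker_c (a joint): travel of that cap in m: 0 = popped out (tripped), 0.012 = home. It moves stiffly, at about 4 N all the way down to a hard end stop, has no spring and stays where it is pushed to. It cannot be pulled out from above
- console: the dust extractor's starter console, a grey steel wedge screwed to the bench, 150 (x) by 210 (y), its face sloping 15 degrees: 60 tall at its -x edge, 100 at its +x edge; origin at the centre of its underside. On the face, side by side and 100 apart, are the start button (at +y, sunk in a round guard collar) and the stop button (at -y, a bare mushroom head standing proud)
- collar_rim (a point): centre of the rim of the start button's black guard collar: 46 inside diameter, 62 outside, 26 tall, square to the sloping face; x, y axes as the console's (untilted)
- start_top (a point): centre of the top of the start button, a disc of 30 diameter, 18 below the collar's rim; its z axis is the button's axis, pointing out of the face (15 degrees off upright, leaning to the console's -x)
- start (a joint): how far the start button is pressed, m: 0 = out, 0.006 = fully in; a spring returns it; about 1.4 N to start and 4.5 N to hold fully in
- stop_top (a point): centre of the top of the stop button, a mushroom of 40 diameter that stands 36 above the face (10 above the collar's rim); z axis as for start_top
- stop (a joint): how far the stop button is pressed, m: 0 = out, 0.006 = fully in, spring return
- tape_measure: bystander: tape measure standing on edge, 68 x 42 x 62 tall; loose, origin at the centre of its underside
- offcut: bystander: squared timber offcut, 110 x 45 x 45 tall; loose, origin at the centre of its underside
- screw_box: bystander: open carton of screws, 110 x 75 x 60 tall, one flap folded out; loose, origin at the centre of its underside
- glue_bottle: bystander: white glue bottle, 60 diameter, 190 tall; loose, origin at the centre of its underside
- hammer: bystander: hammer lying flat, 260 long, 90 across the head and 26 tall; loose, origin at its underside, below the centre of its handle's length
- try_square: bystander: joiner's try square lying flat: wooden stock 110 x 24 x 18 and a steel blade 180 x 35 at right angles; loose, origin at the underside, at the outer end of the stock
- nail_coil: bystander: coil of collated nails, a drum of 72 diameter and 45 tall; loose, origin at the centre of its underside
- pencil: bystander: carpenter's pencil lying flat, 170 x 11 x 8; loose, origin at the centre of its underside

How it is judged:
By the outcome, as a careful person would: the job done as asked, in the order asked, and still so for the second after the job is handed in, with the robot touching nothing.
It also fails if it takes over 45 s, if anything falls off the work surface, if the arm or the gripper's body presses on something with over 40 N, if the wrist force passes 120 N, or if a joint passes its speed limit or range.

## Robot

A 7-joint arm with a two-finger parallel gripper is mounted at the origin on the work surface. World frame = base frame: x ahead of the robot, y to its left, z up, the work surface at z = 0. Lengths are in m, angles in rad, forces in N, time in s.
With the tool pointing down it reaches from about 0.375 to 0.925 m from the base axis. Payload 3.1 kg.
Tool frame: the origin (TCP) lies at the very end of the fingers, on their centre line; the grasp point (between the pads) lies bot.grip_depth behind it (bot.grip_depth is the distance from the TCP to the grasp point, in m); x points along the fingers, z is the direction in which the jaws open and shut, and the axes are right-handed (so a half turn about x gives the same grasp; the last joint's range is limited). The gripper opens to 85 mm and grips with 20 to 120 N. Pads are 22 mm wide; open, the fingers measure 114 mm over their backs; the gripper's body (76 mm by 85 mm) begins 54 mm behind the grasp point. The pads swing forward as they close: fully open they stand 13 mm farther back than shut.
Start: joints at [-1.314, 0.383, 0.044, 1.598, -0.018, 1.161, -0.05], TCP at [0.226, 0.61, 0.231] pointing down, gripper open.
Joint ranges: [-2.61, 2.61], [-0.41, 2.15], [-1.48, 1.57], [0, 2.5], [-1.57, 4.71], [0.05, 1.97], [-2.85, 2.85]. Speed limits (rad/s): [2.79, 2.79, 3.14, 3.14, 3.14, 3.14, 3.14].

## Interface

Orientations are given as a unit quaternion [x, y, z, w].
In Python, from workcell import bot gives the robot as it stands. The module is installed in compiled form; this text tells all that it offers.
- The arm moves only by the tool apply_moves, never from a script. Its argument "commands" is a list that holds one entry, the list of rows, each a list of 6 numbers: the shift along the tool's x, y, z in mm, then the turn, a rotation vector about the tool's x, y, z in rad. In form: [[[x, y, z, ax, ay, az], ...]]. A call has 1 to 20 rows; each row is the pose to reach, as a shift and turn from the pose commanded when the call began, along the tool's axes at that moment; what a row does not reach only later rows make up. A row lasts 1/10 s, in which the tool goes at most 50 mm and 8.59 degrees, less where a joint would pass 70% of its speed; a pose out of reach is approached as far as the arm can. A call with a gripper value outside its range is refused whole. "fingers" is the finger opening in mm, from 0 to 85.4, set as the call begins (left out, the last holds). The fingers move at their own pace and stop on an object; the grip force is fixed at half the most. Time passes only in rows, so rows that repeat a pose let the fingers close. It gives the time, the measured TCP pose, the force and the opening at its end, in the units of the state.
- bot.state(): the state, without advancing time (a new reading comes with each control period).
- bot.get_image(name): name is "scene" or "top"; returns a dict with "img" (480x640x3 uint8, red, green, blue), "fx", "fy", "cx", "cy" (pixels), "k1" (the pictures are not rectified: a ray, as slopes to the right and down, at radius r is drawn at 1 + k1 r^2 times it, then the intrinsics apply), "pose" (4x4, takes a point from camera to world coordinates). Camera axes: x right, y down, z forward; pixel columns grow to the right and rows downward; lengths in m; the calibration is good to about 2 mm. A picture is of the moment at which its call begins. There is no depth.
- bot.close_job(): hands the job in, once; it reports no verdict.
Trained networks look in a picture, given as the dict that the camera call returned (one of the last four; its "shot" number tells which), for a name from the list of things; names that differ only in an ending like _2 or _b are one class to them, and where a whole thing is asked for, a point or a joint stands for the part that bears it (a point fixed in the world has none). Each returns a list of dicts, best first, with "score" (0 to 1); they miss things now and then, are a little off and sometimes report something else, mostly with a low value. They report only what shows in the picture. A call takes as long as a camera call.
- bot.masks_of(picture, target): "pixels" (480x640 bool, what is visible of it) and "xy" ([column, row] as shares, 0 to 1, of the picture: columns of its width, rows of its height, amid what is visible of it).
- bot.spot_point(picture, target): "xy" ([column, row] as shares, 0 to 1, of the picture: columns of its width, rows of its height: a listed point, or the origin of a listed thing).
The state is a dict: "time": time; "joint_pos": joint angles; "joint_vel": joint speeds; "joint_torque": joint torques, N m; "tool_pos": TCP position; "ee_rot": TCP orientation; "force": force on the tool from outside, world axes, zero at the start; "torque": the same for the moment, N m; "width": finger opening in m.
Only numpy, scipy, OpenCV 4.12 (cv2) and the standard library are available. Lean on these libraries where they do the work, as an engineer would, in place of code of your own. Each camera call takes 0.05 s, during which the arm holds its last target. There are 200 camera calls.

## Working session

There is one attempt and no reset: what is moved stays moved. The work goes in short steps, Python scripts to look and compute and a tool call to move; the robot and the scene stay as the last step left them, time stands still between calls to the robot, and variables do not carry over. Pictures are saved under pics/ and viewed, about 8 in all and at most 12, crops included, and the job is handed in when it is done.

Besides the shell and the picture viewer there is one more tool, called after "Request:" as a command line: name --argument value ..., lists and objects as JSON in quotes. apply_moves: Moves the arm, as the interface text tells. Its arguments: {"type":"object","properties":{"commands":{"type":"array","items":{"type":"array","items":{"type":"array","items":{"type":"number"}}}},"fingers":{"type":"number"}},"required":["commands"]}

```bash
mkdir -p pics
cat > h.py <<'E'
from workcell import bot
import numpy as np, cv2
from scipy.spatial.transform import Rotation as R
def ray(p,xy):
    K=np.array([[p['fx'],0,p['cx']],[0,p['fy'],p['cy']],[0,0,1.]])
    d=np.array([(xy[0]-p['cx'])/p['fx'],(xy[1]-p['cy'])/p['fy']])
    s=d.copy()
    for _ in range(30): s=d/(1+p['k1']*(s@s))
    T=np.array(p['pose']); v=T[:3,:3]@np.r_[s,1]
    return T[:3,3],v/np.linalg.norm(v)
def at_z(p,xy,z):
    o,v=ray(p,xy); return o+v*(z-o[2])/v[2]
def proj(p,X):
    T=np.array(p['pose']); c=T[:3,:3].T@(np.array(X)-T[:3,3]); s=c[:2]/c[2]
    s=s*(1+p['k1']*(s@s)); return np.array([s[0]*p['fx']+p['cx'],s[1]*p['fy']+p['cy']])
def tri(rs):
    A=sum(np.eye(3)-np.outer(v,v) for o,v in rs); b=sum((np.eye(3)-np.outer(v,v))@o for o,v in rs)
    return np.linalg.solve(A,b)
def save(p,n): cv2.imwrite('pics/'+n,p['img'][:,:,::-1])
E
python3 - <<'E'
from h import *
s=bot.state(); print(s['tool_pos'],s['ee_rot'],s['width'],bot.grip_depth)
for n in('scene','top'):
    p=bot.get_image(n); save(p,n+'0.png'); print(n,p['pose'][:3,3].round(3),p['fx'],p['k1'])
    for t in['power_block','well_a','breaker_a_cap','console','collar_rim','start_top','stop_top','glue_bottle','hammer','screw_box','tape_measure','offcut','nail_coil']:
        for d in bot.spot_point(p,t)[:4]:
            if d['score']>.2:
                xy=np.array(d['xy'])*[640,480]; print(t,round(d['score'],2),xy.round(1),at_z(p,xy,{'well_a':.014,'breaker_a_cap':.05,'collar_rim':.1,'start_top':.085,'stop_top':.115}.get(t,0)).round(3))
E
```

```text
[0.2255168  0.60861315 0.2298803 ] [-0.40450815  0.58111198  0.40335638  0.5796427 ] 0.0853178979249657 0.0187
scene [ 1.212 -0.169  0.983] 473.82380749965614 -0.128892818616587
power_block 0.84 [410.5 264.6] [0.582 0.264 0.   ]
power_block 0.6 [230.2 305.1] [ 0.574 -0.205  0.   ]
well_a 0.63 [435.5 250.6] [0.567 0.34  0.014]
well_a 0.61 [390.7 271.5] [0.596 0.201 0.014]
well_a 0.58 [411.  258.3] [0.572 0.267 0.014]
breaker_a_cap 0.46 [392.8 259.6] [0.587 0.206 0.05 ]
console 0.64 [229.2 304.7] [ 0.572 -0.207  0.   ]
collar_rim 0.84 [244.1 267.5] [ 0.547 -0.153  0.1  ]
stop_top 0.48 [200.5 275.4] [ 0.553 -0.252  0.115]
glue_bottle 0.71 [346.7 350. ] [0.765 0.03  0.   ]
hammer 0.78 [188.3 239. ] [ 0.336 -0.28   0.   ]
screw_box 0.72 [384.4 339.7] [0.765 0.121 0.   ]
tape_measure 0.94 [296.2 248.7] [ 0.449 -0.007  0.   ]
offcut 0.55 [321.3 313.1] [ 0.656  0.002 -0.   ]
nail_coil 0.64 [394.  191.6] [0.32  0.323 0.   ]
top [0.441 0.003 1.389] 624.0670463713674 -0.055083740577829186
power_block 0.91 [229.8 211.7] [0.583 0.261 0.   ]
well_a 0.83 [256.8 206.3] [0.594 0.198 0.014]
well_a 0.8
[... 178 characters left out ...]
.   ]
console 0.67 [348.3 177.2] [ 0.663 -0.005  0.   ]
console 0.23 [195.6 216.3] [0.572 0.338 0.   ]
collar_rim 0.66 [228.  215.8] [0.564 0.246 0.1  ]
collar_rim 0.61 [419.6 217.5] [ 0.564 -0.153  0.1  ]
stop_top 0.86 [470.4 222.9] [ 0.552 -0.255  0.115]
glue_bottle 0.93 [338.2 133.1] [0.763 0.019 0.   ]
hammer 0.59 [470.7 331.6] [ 0.322 -0.278  0.   ]
hammer 0.57 [470.9 220.6] [ 0.568 -0.279  0.   ]
screw_box 0.82 [294.6 129.7] [0.77  0.117 0.   ]
tape_measure 0.85 [349.4 274.6] [ 0.445 -0.009  0.   ]
offcut 0.83 [346.  180.1] [0.656 0.    0.   ]
offcut 0.74 [470.5 222.7] [ 0.563 -0.278  0.   ]
offcut 0.22 [421.2 215.9] [ 0.577 -0.168  0.   ]
nail_coil 0.86 [201. 331.] [0.315 0.32  0.   ]
```

Run:
```python
import cv2,numpy as np
s=cv2.imread('pics/scene0.png');t=cv2.imread('pics/top0.png')
a=cv2.resize(s[215:305,360:480],(400,300),interpolation=cv2.INTER_CUBIC)
b=cv2.resize(t[165:255,170:290],(400,300),interpolation=cv2.INTER_CUBIC)
c=cv2.resize(s[235:325,170:290],(400,300),interpolation=cv2.INTER_CUBIC)
d=cv2.resize(t[170:260,385:505],(400,300),interpolation=cv2.INTER_CUBIC)
m=np.vstack([np.hstack([a,b]),np.hstack([c,d])]).astype(float)/255
cv2.imwrite('pics/crops.png',(m**.5*255).astype('uint8'))
```

```text
(no output)
```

View pics/crops.png

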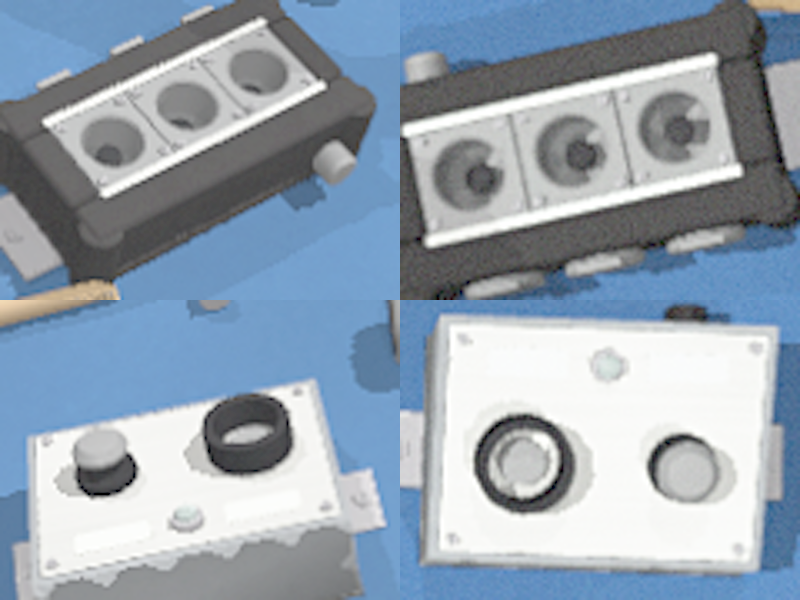

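View pics/scene0.png

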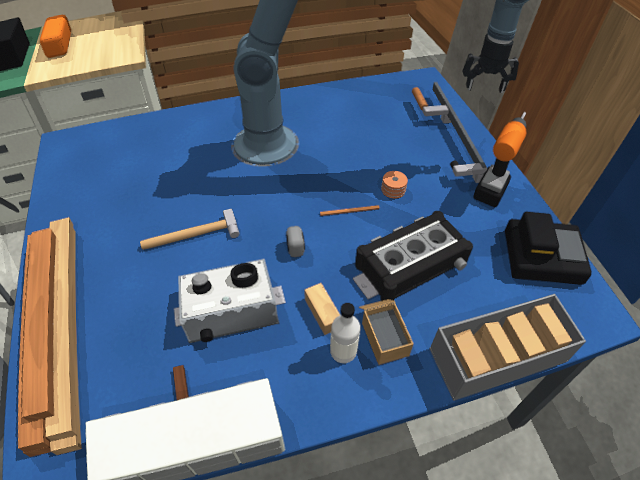

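```bash
cat > fit.py <<'E'
from h import *
P={n:bot.get_image(n) for n in('scene','top')}
for n,p in P.items():
    for t in['well_a','breaker_a_cap','power_block','console','collar_rim','start_top','stop_top']:
        for d in bot.masks_of(p,t)[:4]:
            if d['score']>.3:
                m=d['pixels']; c=np.argwhere(m).mean(0)[::-1]; print(n,t,round(d['score'],2),m.sum(),c.round(1),at_z(p,c,{'well_a':.072,'breaker_a_cap':.05}.get(t,.1)).round(4))
g=[]
yaw=np.arctan2(-.131,.031)+np.pi/2  # y axis direction
C=np.array([.579,.265])
u=np.array([np.cos(yaw),np.sin(yaw)]); v=np.array([-u[1],u[0]])
out=[]
for n,p in P.items():
    S=7; o=proj(p,[*C,.05]); x0,y0=int(o[0])-50,int(o[1])-40
    im=cv2.resize(p['img'][y0:y0+72,x0:x0+100],None,fx=S,fy=S,interpolation=cv2.INTER_CUBIC)
    im=((im/255.)**.5*255).astype('uint8')[:,:,::-1].copy(); raw=im.copy()
    for k in(-1,0,1):
        c=C+v*.068*k
        for r,z,col in((.023,.072,(0,255,0)),(.010,.056,(0,0,255)),(.010,.044,(255,0,0))):
            q=np.array([proj(p,[c[0]+r*np.cos(a),c[1]+r*np.sin(a),z]) for a in np.linspace(0,6.3,40)])
            cv2.polylines(im,[((q-[x0,y0]+.5)*S).astype(int)],True,col,1)
    out.append(np.hstack([raw,im]))
cv2.imwrite('pics/ov1.png',cv2.resize(np.vstack(out),(800,576),interpolation=cv2.INTER_AREA))
E
python3 fit.py
```

```text
scene well_a 0.71 598 [392.4 257.6] [0.5958 0.1984 0.072 ]
scene well_a 0.61 511 [436.6 235.8] [0.5623 0.3326 0.072 ]
scene well_a 0.6 587 [415.3 246.4] [0.5791 0.2663 0.072 ]
scene breaker_a_cap 0.45 33 [392.2 261.6] [0.5922 0.2023 0.05  ]
scene power_block 0.57 4789 [408.5 260.3] [0.6326 0.2208 0.1   ]
scene console 0.92 6472 [226.6 300.9] [ 0.6258 -0.2068  0.1   ]
scene console 0.54 20 [244.8 275. ] [ 0.5683 -0.1553  0.1   ]
scene collar_rim 0.85 6663 [226.5 300.8] [ 0.6255 -0.207   0.1   ]
scene start_top 0.46 23 [244.4 275.4] [ 0.5691 -0.1563  0.1   ]
scene stop_top 0.69 181 [199.3 279.7] [ 0.5528 -0.2578  0.1   ]
scene stop_top 0.54 228 [348.6 210.3] [0.4424 0.1358 0.1   ]
top well_a 0.89 1080 [251.9 203. ] [0.5945 0.2003 0.072 ]
top well_a 0.89 931 [190.6 217.6] [0.5623 0.3316 0.072 ]
top well_a 0.65 958 [221.1 209.9] [0.5794 0.266  0.072 ]
top breaker_a_cap 0.42 2469 [290.7 134.4] [0.7482 0.1216 0.05  ]
top power_block 0.68 6156 [226.1 212.5] [0.5709 0.2497 0.1   ]
top console 0.83 8304 [441.9 213.3] [ 0.5732 -0.1988  0.1   ]
top console 0.55 2313 [290.9 135.1] [0.7351 0.1166 0.1   ]
top collar_rim 0.89 8281 [442.2 213.2] [ 0.5733 -0.1993  0.1   ]
top start_top 0.49 183 [421.4 218.5] [ 0.5619 -0.1564  0.1   ]
top stop_top 0.59 253 [471.2 221.5] [ 0.5566 -0.2594  0.1   ]
```

View pics/ov1.png

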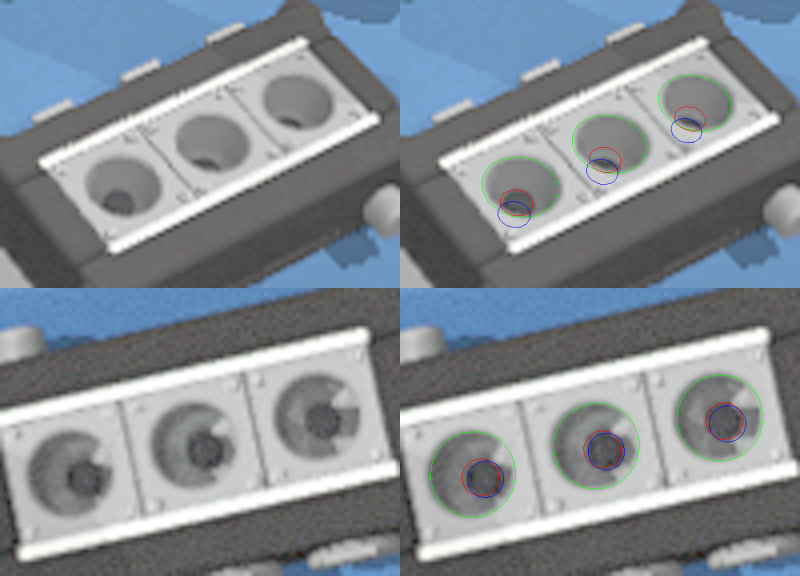

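```bash
cat > fit2.py <<'E'
from h import *
import sys
P={n:bot.get_image(n) for n in('scene','top')}
a=tri([ray(P['scene'],[244.3,269.5]),ray(P['top'],[421.5,218])]);b=tri([ray(P['scene'],[200.5,275.4]),ray(P['top'],[470.4,222.9])])
print(a,b,(a-b))
if len(sys.argv)>1: C=np.array(eval(sys.argv[1])); yaw=float(sys.argv[2])
else:
    C=a; d=(a-b)[:2]; yaw=np.arctan2(-d[0],d[1])
print(C,yaw)
M=(R.from_euler('z',yaw)*R.from_euler('y',-15,degrees=True)).as_matrix()  # z leans to -x
out=[]
for n,p in P.items():
    S=8; o=proj(p,C+M@[0,-.04,0]); x0,y0=int(o[0])-50,int(o[1])-36
    im=cv2.resize(p['img'][y0:y0+72,x0:x0+100],None,fx=S,fy=S,interpolation=cv2.INTER_CUBIC)
    im=((im/255.)**.5*255).astype('uint8')[:,:,::-1].copy(); raw=im.copy()
    for c,r,col in(([0,0,0],.031,(0,255,0)),([0,0,0],.023,(0,255,255)),([0,0,-.018],.015,(0,0,255)),([0,0,-.026],.031,(255,0,0)),([0,-.1,.010],.020,(255,0,255))):
        q=np.array([proj(p,C+M@(np.array(c)+[r*np.cos(t),r*np.sin(t),0])) for t in np.linspace(0,6.3,40)])
        cv2.polylines(im,[((q-[x0,y0]+.5)*S).astype(int)],True,col,1)
    out.append(np.hstack([raw,im]))
cv2.imwrite('pics/ov2.png',cv2.resize(np.vstack(out),(800,576),interpolation=cv2.INTER_AREA))
E
python3 fit2.py
```

```text
[ 0.56187413 -0.15439477  0.11267246] [ 0.55257497 -0.25341087  0.11500312] [ 0.00929916  0.0990161  -0.00233066]
[ 0.56187413 -0.15439477  0.11267246] -0.09364097815412493
```

View pics/ov2.png

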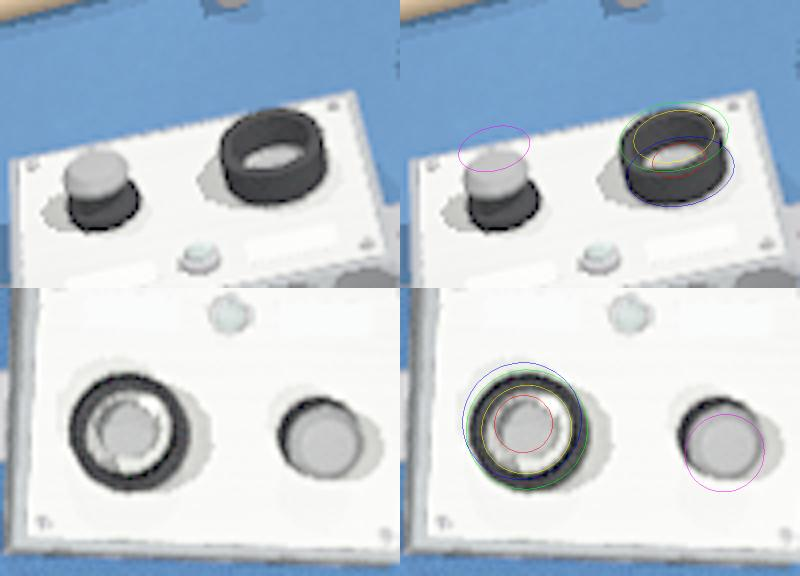

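```bash
python3 fit2.py "[.563,-.1555,.103]" -0.03
```

```text
[ 0.56187413 -0.15439477  0.11267246] [ 0.55257497 -0.25341087  0.11500312] [ 0.00929916  0.0990161  -0.00233066]
[ 0.563  -0.1555  0.103 ] -0.03
```

View pics/ov2.png

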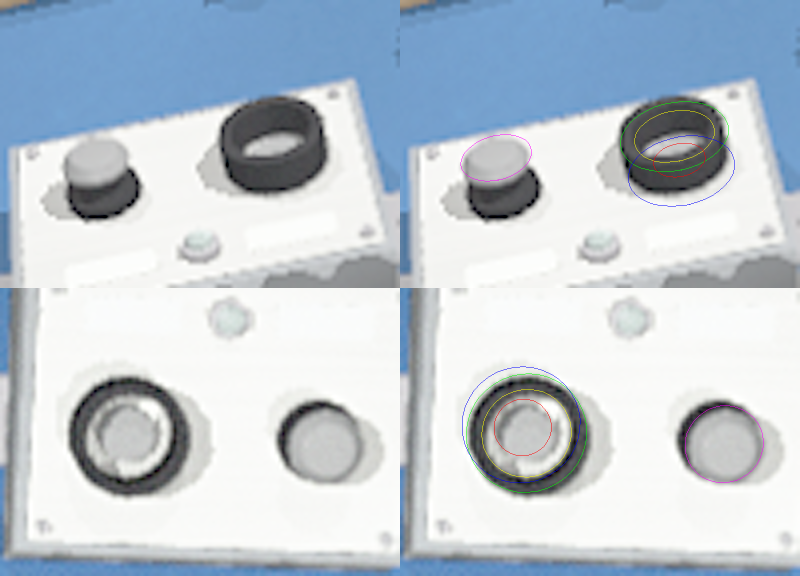

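```bash
cat > fit3.py <<'E'
from h import *
from scipy.optimize import minimize
P={n:bot.get_image(n) for n in('scene','top')}
S=6; D={}
def hullmask(p,C,yaw,box):
    M=(R.from_euler('z',yaw)*R.from_euler('y',-15,degrees=True)).as_matrix()
    q=np.array([proj(p,C+M@[.031*np.cos(t),.031*np.sin(t),h]) for t in np.linspace(0,6.28,60) for h in(0,-.026)])
    m=np.zeros((60*S,60*S),np.uint8)
    cv2.fillConvexPoly(m,cv2.convexHull(np.round((q-box+.5)*S*16).astype(np.int32)),1,shift=4); return m
C0=np.array([.559,-.157,.103])
for n,p in P.items():
    box=np.round(proj(p,C0))-30; x,y=box.astype(int)
    g=cv2.cvtColor(p['img'][y:y+60,x:x+60],cv2.COLOR_RGB2GRAY)
    m=(cv2.resize(g,None,fx=S,fy=S,interpolation=cv2.INTER_CUBIC)<95).astype(np.uint8)
    cs,_=cv2.findContours(m,cv2.RETR_EXTERNAL,cv2.CHAIN_APPROX_NONE)
    c=min(cs,key=lambda c:np.hypot(*(c.mean((0,1))-30*S)) if cv2.contourArea(c)>2000 else 1e9)
    f=np.zeros_like(m); cv2.drawContours(f,[c],-1,1,-1); D[n]=(box,f); print(n,f.sum()/S/S)
def cost(v,yaw=0.): return sum((hullmask(P[n],v/100,yaw,b)!=f).sum()/S/S for n,(b,f) in D.items())
for yaw in(-.03,0,.03):
    r=minimize(cost,C0*100,args=(yaw,),method='Nelder-Mead',options=dict(initial_simplex=[C0*100+d for d in([0,0,0],[.6,0,0],[0,.6,0],[0,0,.8])])); print(yaw,r.x/100,r.fun)
    r2=minimize(lambda w:cost(np.r_[w,10.2],yaw),C0[:2]*100,method='Nelder-Mead',options=dict(initial_simplex=[C0[:2]*100+d for d in([0,0],[.6,0],[0,.6])])); print('  z=.102',r2.x/100,r2.fun)
s=bot.state(); print(R.from_quat(s['ee_rot']).as_matrix().round(3))
E
python3 fit3.py
```

```text
scene 1673.9166666666667
top 712.5555555555555
-0.03 [ 0.55754012 -0.15768449  0.10747553] 1226.5555555555557
  z=.102 [ 0.55784349 -0.15811654] 1247.9166666666667
0 [ 0.55774094 -0.15775448  0.10805326] 1227.3055555555554
  z=.102 [ 0.55788197 -0.15822494] 1248.8055555555557
0.03 [ 0.55799211 -0.15798602  0.10839016] 1229.1666666666667
  z=.102 [ 0.5578934  -0.15822709] 1249.9166666666667
[[-0.    -0.938  0.347]
 [-0.     0.347  0.938]
 [-1.     0.    -0.   ]]
```

```bash
sed -i "s/g=cv2.cvtColor(\(.*\),cv2.COLOR_RGB2GRAY)/g=\1.max(2)/" fit3.py; python3 fit3.py
```

```text
scene 547.8611111111111
top 711.7222222222222
-0.03 [ 0.55852899 -0.15788828  0.10402787] 116.94444444444444
  z=.102 [ 0.55785833 -0.15801076] 123.44444444444443
0 [ 0.55835501 -0.15793597  0.10361636] 117.80555555555554
  z=.102 [ 0.55789814 -0.15822373] 124.83333333333334
0.03 [ 0.55855279 -0.15823595  0.10382896] 119.22222222222221
  z=.102 [ 0.55790795 -0.15822097] 125.88888888888889
[[-0.    -0.938  0.347]
 [ 0.     0.347  0.938]
 [-1.     0.     0.   ]]
```

Request:
apply_moves --commands '[[[0,-489,-256,0,0,0],[0,-489,-256,0,0,0],[0,-489,-256,0,0,0],[0,-489,-256,0,0,0],[0,-489,-256,0,0,0],[0,-489,-256,0,0,0],[0,-489,-256,0,0,0],[0,-489,-256,0,0,0],[0,-489,-256,0,0,0],[0,-489,-256,0,0,0],[0,-489,-256,0,0,0],[0,-489,-256,0,0,0],[50,-489,-256,0,0,0],[90,-489,-256,0,0,0],[90,-489,-256,0,0,0],[90,-489,-256,0,0,0]]]' --fingers 0

```text
time: 4.2
tool_pos: [0.5949, 0.1997, 0.141]
ee_rot: [-0.404, 0.581, 0.404, 0.58]
force: [0.9, 0.9, 0.0]
width: -0.0
```

Run:
```python
from h import *
o=[]
for n in('scene','top'):
    p=bot.get_image(n); c=proj(p,[.595,.1995,.1]).astype(int); i=p['img'][c[1]-40:c[1]+40,c[0]-40:c[0]+40]
    i=cv2.resize(i,(400,400),interpolation=cv2.INTER_CUBIC)[:,:,::-1].copy()
    q=((proj(p,[.5949,.1997,.141])-c+40.5)*5).astype(int); cv2.circle(i,tuple(q.tolist()),3,(0,0,255),1); o.append(i)
m=np.hstack(o); cv2.imwrite('pics/w1.png',((m/255.)**.5*255).astype('uint8'))
```

```text
(no output)
```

View pics/w1.png

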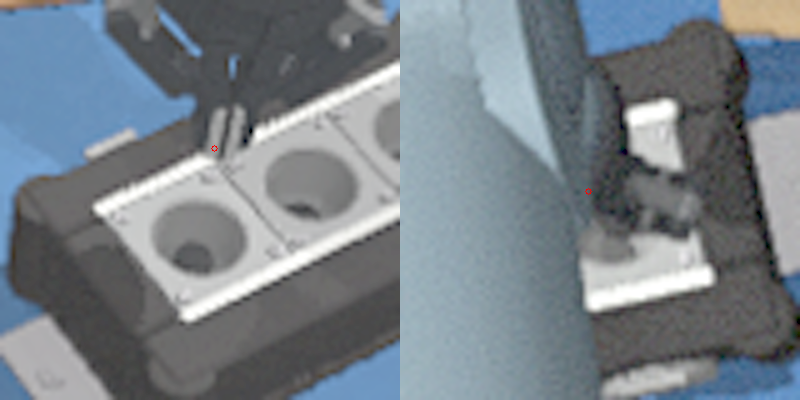

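Request:
apply_moves --commands '[[[30,0,0,0,0,0],[55,0,0,0,0,0],[55,0,0,0,0,0]]]'

```text
time: 4.6
tool_pos: [0.5942, 0.1996, 0.0855]
ee_rot: [-0.404, 0.581, 0.404, 0.579]
force: [-1.0, 0.2, 0.3]
width: -0.0001
```

Run:
```python
from h import *
s=bot.state(); t=s['tool_pos']; print(t,s['force']); Rm=R.from_quat(s['ee_rot']).as_matrix()
p=bot.get_image('scene'); c=proj(p,[.595,.1995,.085]).astype(int); i=p['img'][c[1]-30:c[1]+30,c[0]-30:c[0]+30]
i=cv2.resize(i,(600,600),interpolation=cv2.INTER_CUBIC)[:,:,::-1]
i=((i/255.)**.5*255).astype('uint8'); j=i.copy()
def poly(pts,col): cv2.polylines(j,[np.array([(proj(p,x)-c+30.5)*10 for x in pts]).astype(int)],True,col,1)
for h in(0,-.02): poly([t+Rm@[h,a,b] for a,b in((.011,.0145),(.011,-.0145),(-.011,-.0145),(-.011,.0145))],(0,0,255))
poly([[.595+.023*np.cos(a),.1995+.023*np.sin(a),.072] for a in np.linspace(0,6.2,40)],(0,255,0))
cv2.imwrite('pics/w2.png',cv2.resize(np.hstack([i,j]),(800,400),interpolation=cv2.INTER_AREA))
```

```text
[0.59419892 0.199621   0.08548064] [-1.01268935  0.24286606  0.27229347]
```

View pics/w2.png

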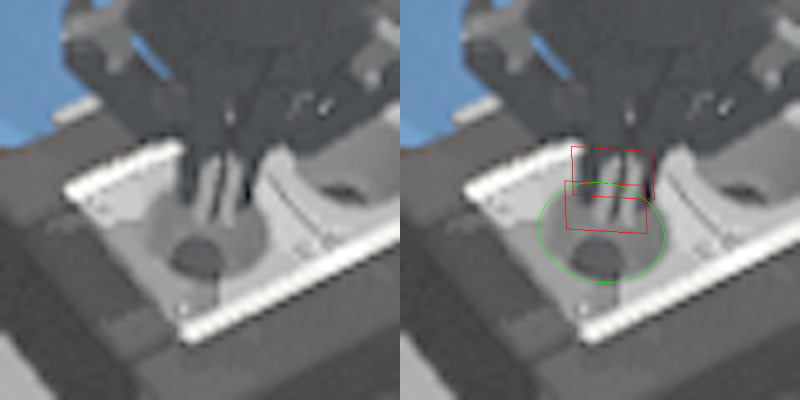

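Request:
apply_moves --commands '[[[13,0,0,0,0,0],[26,0,0,0,0,0],[26,0,0,0,0,0]]]'

```text
time: 4.95
tool_pos: [0.5942, 0.1993, 0.0589]
ee_rot: [-0.404, 0.581, 0.404, 0.579]
force: [-0.1, -0.4, -1.2]
width: -0.0001
```

Request:
apply_moves --commands '[[[3,0,0,0,0,0],[6,0,0,0,0,0],[8,0,0,0,0,0],[8,0,0,0,0,0]]]'

```text
time: 5.35
tool_pos: [0.5959, 0.1997, 0.0527]
ee_rot: [-0.404, 0.58, 0.404, 0.581]
force: [-0.3, 0.1, 2.7]
width: 0.0001
```

Request:
apply_moves --commands '[[[2,0,0,0,0,0],[4,0,0,0,0,0],[6,0,0,0,0,0],[8,0,0,0,0,0],[8,0,0,0,0,0]]]'

```text
time: 5.85
tool_pos: [0.5958, 0.1997, 0.0442]
ee_rot: [-0.404, 0.58, 0.404, 0.581]
force: [0.1, -0.3, 2.8]
width: 0.0
```

Request:
apply_moves --commands '[[[1.5,0,0,0,0,0],[3,0,0,0,0,0],[4,0,0,0,0,0],[4,0,0,0,0,0]]]'

```text
time: 6.25
tool_pos: [0.5959, 0.1998, 0.0438]
ee_rot: [-0.403, 0.58, 0.404, 0.58]
force: [-5.8, -1.8, 20.1]
width: 0.0001
```

Request:
apply_moves --commands '[[[-20,0,0,0,0,0],[-60,0,0,0,0,0],[-110,0,0,0,0,0],[-160,0,0,0,0,0],[-160,0,0,0,0,0],[-160,0,0,0,0,0]]]'

```text
time: 6.85
tool_pos: [0.5961, 0.1999, 0.2014]
ee_rot: [-0.404, 0.579, 0.404, 0.581]
force: [-1.2, -0.1, -0.8]
width: -0.0001
```

Run:
```python
from h import *
s=bot.state(); t=s['tool_pos']; r=R.from_quat(s['ee_rot']); print(s['time'],t,s['force'],s['joint_pos'])
for yaw in (0.,-.015):
  ax=R.from_euler('z',yaw).apply([np.sin(.2618),0,-np.cos(.2618)])
  # minimal turn bringing tool x to ax
  x=r.as_matrix()[:,0]; v=np.cross(x,ax); v*=np.arcsin(np.linalg.norm(v))/np.linalg.norm(v)
  rv=r.inv().apply(v)
  tgt=np.array([.558,-.158,.103])-ax*.04
  print(yaw,'shift mm',(r.inv().apply(tgt-t)*1000).round(1),'turn',rv.round(4),tgt)
  r2=R.from_rotvec(v)*r; print(r2.as_matrix().round(3))
```

```text
6.85 [0.5960724  0.19994665 0.20144552] [-1.23190384 -0.05576634 -0.78359486] [-0.63996437  0.37736067  0.31388323  1.69497022 -0.1294281   1.08684754
  0.92939362]
0.0 shift mm [  59.2  -78.8 -352.6] turn [ 0.     -0.0888 -0.2437] [ 0.54764721 -0.158       0.14163703]
[[ 0.259 -0.906  0.336]
 [-0.     0.347  0.938]
 [-0.966 -0.243  0.09 ]]
-0.015 shift mm [  59.2  -78.7 -352.5] turn [-0.     -0.0851 -0.2451] [ 0.54764838 -0.15784471  0.14163703]
[[ 0.259 -0.906  0.336]
 [-0.004  0.347  0.938]
 [-0.966 -0.244  0.086]]
```

Request:
apply_moves --commands '[[[0,-79,-353,0,0,0],[0,-79,-353,0,0,0],[0,-79,-353,0,0,0],[0,-79,-353,0,0,0],[0,-79,-353,0,0,0],[0,-79,-353,0,0,0],[0,-79,-353,0,0,0],[0,-79,-353,0,0,0],[0,-79,-353,0,-0.088,-0.244],[0,-79,-353,0,-0.088,-0.244],[30,-79,-353,0,-0.088,-0.244],[59,-79,-353,0,-0.088,-0.244],[59,-79,-353,0,-0.088,-0.244],[59,-79,-353,0,-0.088,-0.244]]]'

```text
time: 8.25
tool_pos: [0.5454, -0.158, 0.1393]
ee_rot: [-0.453, 0.502, 0.349, 0.649]
force: [0.1, 0.5, 0.7]
width: -0.0001
```

```bash
cat > chk.py <<'E'
from h import *
s=bot.state(); t=s['tool_pos']; print(s['time'],t,s['force'],s['joint_pos']); r=R.from_quat(s['ee_rot']); Rm=r.as_matrix(); print(Rm[:,0])
p=bot.get_image('scene')
M=R.from_euler('y',-15,degrees=True).as_matrix(); C=np.array([.558,-.158,.103])
print('to rim, tool axes mm',(Rm.T@(C-t)*1000).round(1))
def view(c0,draw):
    c=proj(p,c0).astype(int); i=p['img'][c[1]-30:c[1]+30,c[0]-30:c[0]+30]
    i=cv2.resize(i,(600,600),interpolation=cv2.INTER_CUBIC)[:,:,::-1]
    i=((i/255.)**.5*255).astype('uint8')
    if draw:
        def poly(pts,col): cv2.polylines(i,[np.array([(proj(p,x)-c+30.5)*10 for x in pts]).astype(int)],True,col,1)
        for h in(0,-.02): poly([t+Rm@[h,a,b] for a,b in((.011,.0145),(.011,-.0145),(-.011,-.0145),(-.011,.0145))],(0,0,255))
        poly([C+M@[.023*np.cos(a),.023*np.sin(a),0] for a in np.linspace(0,6.2,40)],(0,255,0))
    return cv2.resize(i,(400,400),interpolation=cv2.INTER_AREA)
cv2.imwrite('pics/c1.png',np.hstack([view([.59,.22,.07],0),view(C,1)]))
E
python3 chk.py
```

```text
8.25 [ 0.54537741 -0.15800997  0.13930684] [0.12037145 0.4527531  0.73677874] [-0.17074037  0.21991675  0.45747808  2.08488066 -0.27610833  0.62839446
  1.68696294]
[ 0.25206306 -0.00170708 -0.96770931]
to rim, tool axes mm [38.3 -2.8  1.1]
```

View pics/c1.png

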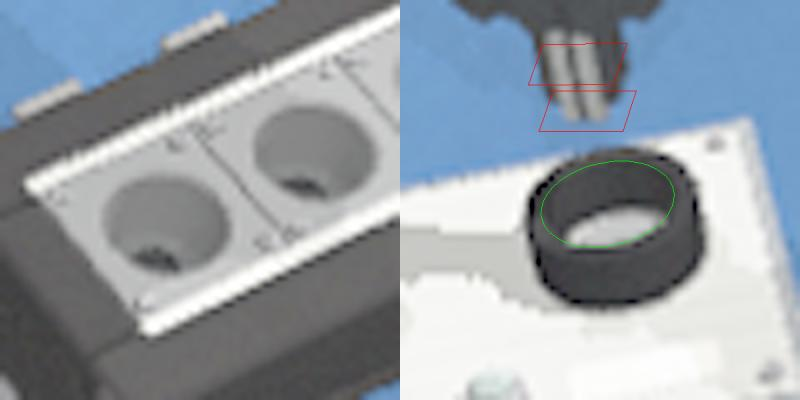

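Request:
apply_moves --commands '[[[0,-2,1,0,0,0],[15,-2,1,0,0,0],[30,-2,1,0,0,0],[30,-2,1,0,0,0]]]'

```text
time: 8.7
tool_pos: [0.557, -0.1581, 0.1125]
ee_rot: [-0.453, 0.501, 0.348, 0.65]
force: [0.5, 1.5, 0.5]
width: 0.0003
```

```bash
python3 chk.py
```

```text
8.7 [ 0.55703311 -0.15810514  0.11249803] [0.47733163 1.45046986 0.51184222] [-0.14565899  0.28415894  0.43196878  2.07839732 -0.33592773  0.57642994
  1.73479503]
[ 0.25552199 -0.00180309 -0.96680156]
to rim, tool axes mm [ 9.4  1.4 -0.4]
```

View pics/c1.png

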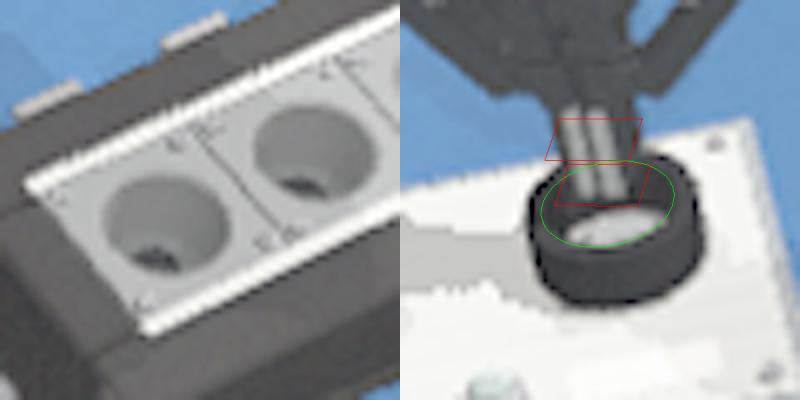

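Request:
apply_moves --commands '[[[8,0.5,0,0,0,0],[16,0.5,0,0,0,0],[24,0.5,0,0,0,0],[24,0.5,0,0,0,0]]]'

```text
time: 9.15
tool_pos: [0.5617, -0.1581, 0.0882]
ee_rot: [-0.453, 0.501, 0.348, 0.65]
force: [0.2, 0.3, -0.3]
width: 0.0002
```

Request:
apply_moves --commands '[[[3,0,0,0,0,0],[6,0,0,0,0,0],[8,0,0,0,0,0],[8,0,0,0,0,0]]]'

```text
time: 9.55
tool_pos: [0.5645, -0.1587, 0.0819]
ee_rot: [-0.453, 0.501, 0.348, 0.65]
force: [-1.2, 0.2, 3.3]
width: 0.0002
```

Request:
apply_moves --commands '[[[2,0,0,0,0,0],[4,0,0,0,0,0],[5,0,0,0,0,0],[5,0,0,0,0,0]]]'

```text
time: 9.95
tool_pos: [0.5649, -0.1587, 0.0804]
ee_rot: [-0.452, 0.501, 0.349, 0.651]
force: [-17.5, 3.3, 31.3]
width: 0.0001
```

Request:
apply_moves --commands '[[[-5,0,0,0,0,0],[-15,0,0,0,0,0],[-40,0,0,0,0,0],[-80,0,0,0,0,0],[-110,0,0,0,0,0],[-110,0,0,0,0,0],[-110,0,0,0,0,0]]]'

```text
time: 10.65
tool_pos: [0.5381, -0.1581, 0.184]
ee_rot: [-0.454, 0.5, 0.347, 0.651]
force: [-1.2, -1.2, 0.4]
width: -0.0001
```

```bash
python3 chk.py
python3 - <<'E'
from h import *
save(bot.get_image('scene'),'end.png')
E
```

```text
10.65 [ 0.53810578 -0.15811428  0.18403824] [-1.21522825 -1.16876653  0.39861289] [-0.21408185  0.13174763  0.49621193  2.07091225 -0.19981202  0.71068561
  1.62262113]
[ 0.25849922 -0.00193796 -0.96600952]
to rim, tool axes mm [83.4  1.7 -0.3]
```

View pics/c1.png

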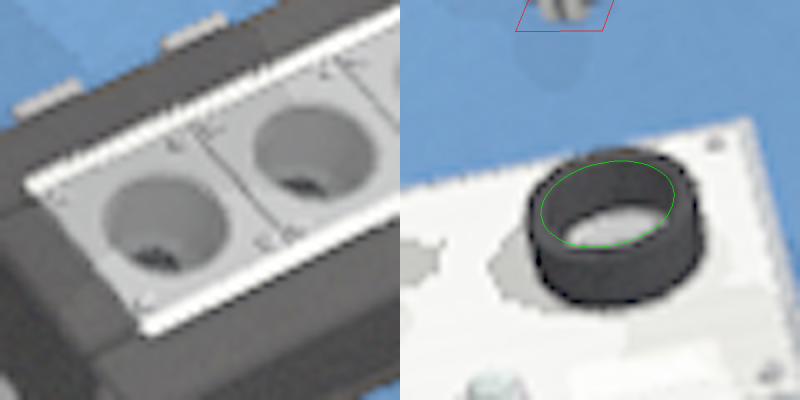

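View pics/end.png

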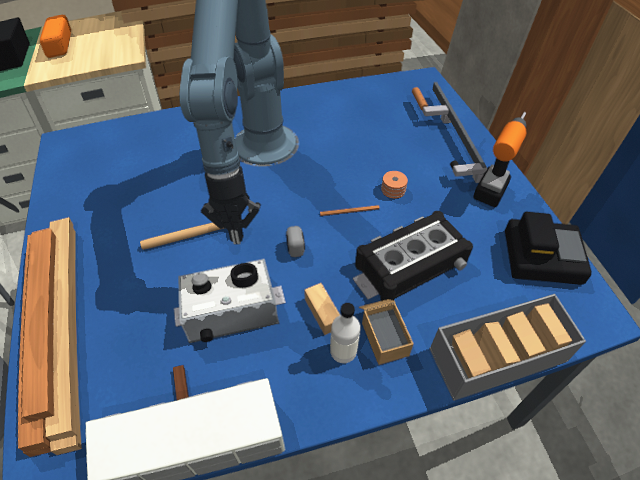

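The picture shows the pressed breaker's cap (well at 392,258) as deep as its neighbour's. The start button is back out in its collar, the gripper is clear, and nothing else on the bench has moved.

```bash
python3 -c "
from workcell import bot
print(bot.close_job(), bot.state()['time'])"
```

```text
the job is handed in; nothing more can be done
the job is handed in; nothing more can be done
```

I pressed the tripped breaker home, then pressed the extractor's start button fully in and let it spring back. I handed the job in at about 10.7 s.

- **Breaker:** the tripped one was in the end well nearest the console, at about (0.595, 0.200). I pressed it with the closed fingertips. The cap moved at about 3 N, close to the stated 4 N, then hit its stop at fingertip height 0.044 with 20 N. In the last pictures its cap sits as deep as the middle one's.
- **Start button:** I pressed it along its 15° axis. The force was about 3 N partway, then 31 N upward at the stop, about 23.5 mm below the rim by my position estimate (24 mm nominal). The button then came back out.
- **Bystanders:** in the last picture I saw nothing else moved. The hammer's head was hidden behind the gripper.

**Checks that were off:**
- At the start button's stop there was 17.5 N sideways, more than the slope alone explains. I took the extra for friction.
- The scene camera showed a steady offset of about 2 mm from the robot's own position readings. It shifted the fingers and the openings about equally, so it did not affect the fit.
- My first estimate of the console's position was about 4 mm off, and I refined it before moving.

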